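# Centre a top-heavy handle on a scale pan and weigh it

### The arm

A 6-joint arm with a two-finger parallel gripper is mounted at the origin on the work surface. World frame = base frame: x ahead of the robot, y to its left, z up, the work surface at z = 0. Lengths are in m, angles in degrees, forces in N, time in s.
With the tool pointing down it reaches from about 0.35 to 0.725 m from the base axis. Payload 4.3 kg.
Tool frame: the origin (TCP) lies midway between the tips of the shut fingers; the grasp point (between the pads) lies 19 mm behind it (grip_point_offset is the distance from the TCP to the grasp point, in m); x points along the fingers, y is the direction in which the jaws open and shut, and the axes are right-handed (so a half turn about x gives the same grasp; the last joint's range is limited). The gripper opens to 85 mm and grips with 20 to 120 N. Pads are 22 mm wide; open, the fingers measure 114 mm over their backs; the gripper's body (76 mm by 85 mm) begins 54 mm behind the grasp point. The pads swing forward as they close: fully open they stand 13 mm farther back than shut.
Start: joints at [-72.611, 21.618, 4.641, 73.018, 0, 83.68], TCP at [0.231, -0.527, 0.231] pointing down, gripper open.
Joint ranges: [-156.06, 156.06], [-48.1, 94.91], [-58.44, 69.94], [-101.28, 121.22], [-78.64, 73.56], [-180, 180]. Speed limits (degrees/s): [147.25, 147.25, 180, 180, 180, 180].

### API

Orientations are given as a 3x3 rotation matrix whose columns are the frame's x, y, z axes.
In Python, from bench import get_obs, capture, sign_off, grip_point_offset gives the robot as it stands.
- The arm moves only by the tool drive_tool, never from a script. Its argument "motion" is one flat list of numbers, 4 for each row, row after row: the shift along the tool's x, y, z in m, then the turn about the tool's x in rad. In form: [dx, dy, dz, spin, dx, dy, dz, spin, ...]. A call has 1 to 20 rows; each row is the pose to reach, as a shift and turn from the pose commanded when the call began, along the tool's axes at that moment; what a row does not reach only later rows make up. A row lasts 1/8 s, in which the tool goes at most 62.5 mm and 10.7 degrees, less where a joint would pass 70% of its speed; a pose out of reach is approached as far as the arm can. A call with a gripper value outside its range is refused whole. "gripper" is the opening in per cent of the stroke, from 0 (shut) to 100 (fully open), set as the call begins (left out, the last holds). The fingers move at their own pace and stop on an object; "squeeze" is the grip in N (left out, the last holds). Time passes only in rows, so rows that repeat a pose let the fingers close. It gives the time, the measured TCP pose, the force and the opening at its end, in the units of the state.
- get_obs(): the state, without advancing time (a new reading comes with each control period).
- capture(name): name is "scene" or "top" or "wrist"; returns a dict with "image" (420x560x3 uint8, red, green, blue), "depth" (420x560 float32, m along the optical axis (not along the pixel's ray), 0 where there is no reading), "fx", "fy", "cx", "cy" (pixels), "rvec" (rotation vector, rad) and "tvec" (3), from world to camera coordinates, as OpenCV has them; the wrist camera has in their place "T_tool_cam" (4x4, takes a point from camera to tool coordinates, whose origin is the TCP and whose axes are the tool frame's). Camera axes: x right, y down, z forward; pixel columns grow to the right and rows downward; lengths in m; the calibration is good to about 2 mm. A picture is of the moment at which its call begins: read the wrist's pose just before it.
- sign_off(): hands the job in, once; it reports no verdict.
The state is a dict: "time": time; "q": joint angles; "qd": joint speeds; "tau": joint torques, N m; "position": TCP position; "tool_rot": TCP orientation; "contact_force": force on the tool from outside, world axes, zero at the start; "moment": the same for the moment, N m; "opening": opening from 0.0 (shut) to 1.0 (fully open).
Only numpy, scipy, OpenCV 4.12 (cv2) and the standard library are available. Lean on these libraries where they do the work, as an engineer would, in place of code of your own. Each camera call takes 0.05 s, during which the arm holds its last target. There are 200 camera calls.

### The job

The red-ball handle stands off-centre on the small round pan of the bench scale: with the fingertips, gently nudge it by its foot until the whole foot stands inside the painted yellow ring, without gripping, lifting or toppling it. When it stands there on its own, press the green button on the scale fully down to weigh it, let go, and leave the other things on the bench alone.

Things in the scene. Friction and masses are not known exactly. Their poses are not given: they have to be found in the camera images.
- handle: The part to centre: loose, top-heavy, about 125 g, upright. Foot: aluminium disc 34 mm in diameter, 14 mm tall; above it a 10 mm stem and a red ball 25 mm in diameter; 68.5 mm tall in all. Origin: centre of the foot's underside, z up the stem. It slides when pushed slowly at the side of the foot (under 14 mm above the pan) and topples when pushed near the ball or struck.
- handle_ball (a point): Centre of the handle's red ball, 56 mm above the underside of its foot.
- pan: The scale's round dark steel pan, fixed, level, 104 mm in diameter, 8 mm thick. Origin: centre of its underside, 62 mm above the bench; its top is 8 mm above that. A concentric painted yellow ring, 48 mm inner, 54 mm outer diameter, marks its middle: the 34 mm foot is wholly inside it when within 7 mm of the centre. The pan may be turned any way about its axis.
- scale: The fixed white bench scale, 250 mm long (its x), 190 mm wide (its y), deck 41 mm above the bench. Origin: on the bench under its middle; x points from the button end to the pan end. Pan centre at x = +40 mm, button at x = -95 mm, both at y = 0. A flat display lies on the deck beside the button.
- weigh_button_top (a point): Middle of the top of the round green push button (26 mm diameter) on the scale's deck; pressed straight down.
- weigh_button (a joint): Travel of the green button in m: 0 released, 0.006 fully down (spring, about 5 N fully down); it springs back by itself.
- spare: Bystander, loose: a handle of the same shape with a black ball, standing on the bench by the scale. Origin: centre of its underside.
- bearing: Bystander, loose: steel ring lying on the bench, 52 mm outer diameter, 15 mm tall. Origin: centre of its underside.
- tape_roll: Bystander, loose: brown roll of tape lying flat on the bench, 84 mm in diameter, 48 mm tall. Origin: centre of its underside.
- parts_box: Bystander, loose: open cardboard box of parts, 120 x 100 mm, 70 mm tall, on the bench. Origin: centre of its underside.
Not all that is in view belongs to the job. Leave any purple look-alike of the handle alone.

How it is judged (in metres and radians):
On the way, in this order (a step that is already met when the one before it is completed fails the run):
1. the handle stands upright and still inside the ring, untouched (horizontal distance between handle and pan below 0.007 m and angle between handle's own z axis and vertical below 0.05 rad and linear speed of handle below 0.01 m/s and contact force between the fingers and handle below 0.05 N), for 0.2 s.
2. the green button is pressed down (value of joint weigh_button above 0.0045 m), for 0.05 s.
At the end, for the whole second after the job is handed in: The handle stands upright (within 0.05 rad) and still on the pan with its axis within 7 mm of the pan's centre (whole foot inside the ring), the button has been pressed (at least 4.5 mm) after that and is released, and the bystanders are within 20 mm of where they began (horizontal distance between handle and pan below 0.007 m and angle between handle's own z axis and vertical below 0.05 rad and z of handle in the frame of pan between 0.005 and 0.011 m and linear speed of handle below 0.01 m/s and value of joint weigh_button below 0.002 m and distance of each of spare, bearing, tape_roll, parts_box from where it was at the start of the episode below 0.02 m); the robot touches nothing.
It fails at once if the handle is tipped by more than 0.35 rad (angle between handle's own z axis and vertical above 0.35 rad).
It fails at once if the handle is lifted off the pan or knocked off it (z of handle in the frame of pan above 0.016 m or z of handle in the frame of pan below 0 m).
It fails at once if the handle is struck or squeezed with more than 5 N (contact force between the fingers and handle above 5 N).
It fails at once if the button is pressed while the handle is not inside the ring (value of joint weigh_button above 0.003 m and horizontal distance between handle and pan above 0.007 m).
It fails at once if a bystander is pushed by more than 20 mm (distance of any of spare, bearing, tape_roll, parts_box from where it was at the start of the episode above 0.02 m).
It also fails if it takes over 48 s, if anything falls off the work surface, if the arm or the gripper's body presses on something with over 40 N, if the wrist force passes 120 N, or if a joint passes its speed limit or range.

## Working session

There is one attempt and no reset: what is moved stays moved. The work goes in short steps, Python scripts to look and compute and a tool call to move; the robot and the scene stay as the last step left them, time stands still between calls to the robot, and variables do not carry over. Pictures are saved under pics/ and viewed, about 8 in all and at most 12, crops included, and the job is handed in when it is done.

Besides the shell and the picture viewer there is one more tool, called after "Call:" as name(argument=value, ...), one argument or row to a line, values as JSON. drive_tool: Moves the arm, as the interface text tells. Its arguments: {"type":"object","properties":{"motion":{"type":"array","items":{"type":"number"}},"gripper":{"type":"number"},"squeeze":{"type":"number"}},"required":["motion"]}

```bash
mkdir -p pics; cat > h.py <<'E'
import numpy as np, cv2
from bench import get_obs, capture, sign_off
def snap(n,f=None):
    o=get_obs(); c=capture(n)
    if 'T_tool_cam' in c:
        T=np.eye(4);T[:3,:3]=np.array(o['tool_rot']);T[:3,3]=o['position'];c['T']=T@np.array(c['T_tool_cam'])
    else:
        R=cv2.Rodrigues(np.array(c['rvec'],float))[0];T=np.eye(4);T[:3,:3]=R.T;T[:3,3]=-R.T@np.array(c['tvec']).ravel();c['T']=T
    if f: cv2.imwrite('pics/'+f,c['image'][:,:,::-1])
    return c
def cloud(c):
    d=c['depth'];v,u=np.mgrid[:d.shape[0],:d.shape[1]]
    P=np.stack([(u-c['cx'])/c['fx']*d,(v-c['cy'])/c['fy']*d,d],-1)
    return P@c['T'][:3,:3].T+c['T'][:3,3]
E
python3 - <<'E'
from h import *
a=snap('top');b=snap('scene')
cv2.imwrite('pics/ts.png',np.hstack([cv2.resize(x['image'],(400,300),interpolation=cv2.INTER_AREA) for x in (a,b)])[:,:,::-1])
cv2.imwrite('pics/top.png',a['image'][:,:,::-1])
o=get_obs();print(o['time'],o['position'],np.round(o['tool_rot'],3),o['contact_force'],a['T'][:3,3],b['T'][:3,3])
np.savez('top.npz',P=cloud(a),I=a['image']);np.savez('scene.npz',P=cloud(b),I=b['image'])
E
```

```text
0.1 [ 0.23103508 -0.52593451  0.23047588] [[-0.001  0.402 -0.916]
 [ 0.002 -0.916 -0.402]
 [-1.    -0.002 -0.   ]] [-0.24651305 -0.27671692  0.33213602] [0.59056668 0.02397063 1.19258406] [ 0.98911703 -0.28971043  0.85848539]
```

View pics/top.png

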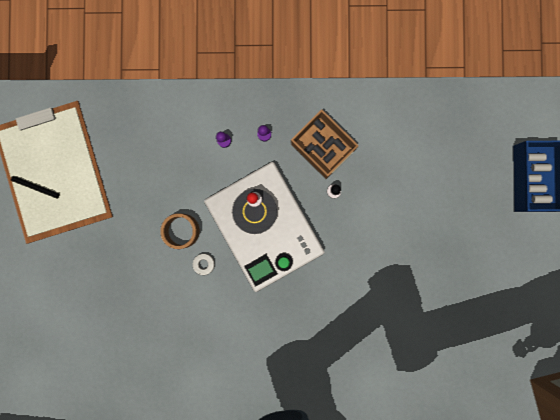

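View pics/ts.png

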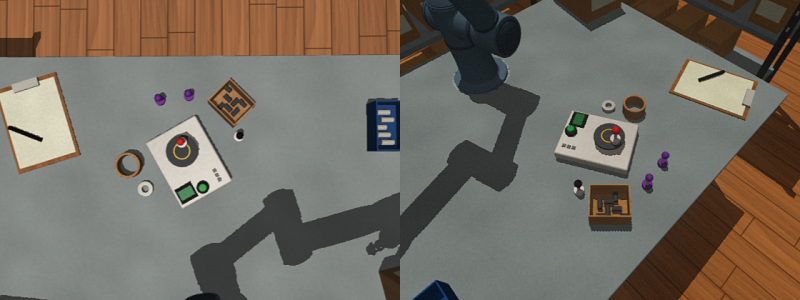

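The top view shows the red ball at (254,198) on the dark pan, with the ring centred near (255,210). The green button is at (284,262) and the display at (261,270). The purple look-alikes are at (223,138) and (264,131), and the black-ball spare is at (335,188). The target is the red one on the pan, because it is the only red ball. Next I'll measure positions.

```bash
python3 - <<'E'
from h import *
for n in('top','scene'):
    z=np.load(n+'.npz');P=z['P'];I=z['I'].astype(int);hsv=cv2.cvtColor(z['I'],cv2.COLOR_RGB2HSV).astype(int)
    H,S,V=hsv[...,0],hsv[...,1],hsv[...,2];X,Y,Z=P[...,0],P[...,1],P[...,2]
    def rep(t,m):
        q=P[m]; print(n,t,len(q),np.round(np.median(q,0),4),np.round(q.min(0),3),np.round(q.max(0),3))
    rep('red',((H<6)|(H>174))&(S>150)&(Z>.09)&(Z<.2))
    m=(H>20)&(H<35)&(S>120)&(Z>.06)&(Z<.08);rep('ring',m)
    q=P[m][:,:2].astype(np.float32);print('ring fit',cv2.fitEllipse(q))
    g=(H>45)&(H<75)&(S>150)&(Z>.02)&(Z<.08);rep('green',g)
    k,l,st,ce=cv2.connectedComponentsWithStats(g.astype(np.uint8))
    for i in range(1,k):
        if st[i,4]>20: rep('g%d'%i,l==i)
    pan=(Z>.066)&(Z<.074)&(S<90)&(V<120);rep('pan',pan)
    w=(Z>.035)&(Z<.048)&(X>.3)&(X<.8)&(abs(Y)<.4);k,l,st,ce=cv2.connectedComponentsWithStats(w.astype(np.uint8));i=1+np.argmax(st[1:,4])
    rep('deck',l==i);print(cv2.minAreaRect(P[l==i][:,:2].astype(np.float32)))
    foot=(Z>.08)&(Z<.088)&(abs(X-.62)<.2);rep('foot',foot)
z=np.load('top.npz');P=z['P'];print(P[210,255],P[262,284],P[188,335])
a=snap('top');I=a['image'][160:290,190:350];cv2.imwrite('pics/crop.png',cv2.resize(I,None,fx=4,fy=4,interpolation=2)[:,:,::-1])
E
```

```text
top red 87 [0.6492 0.1161 0.1345] [0.639 0.106 0.126] [0.659 0.127 0.141]
top ring 121 [0.6142 0.117  0.0696] [0.594 0.09  0.065] [0.642 0.145 0.075]
ring fit ((0.6210548281669617, 0.11698608100414276), (0.05077062174677849, 0.05181849002838135), 165.88674926757812)
top green 89 [0.5066 0.0488 0.0625] [ 0.492 -0.068  0.049] [0.662 0.063 0.067]
top g2 88 [0.5056 0.0488 0.0625] [0.492 0.04  0.049] [0.516 0.063 0.067]
top pan 1189 [0.6187 0.1148 0.0696] [ 0.23  -0.567  0.066] [0.681 0.168 0.074]
top deck 6527 [0.5703 0.0887 0.0407] [ 0.435 -0.042  0.035] [0.737 0.238 0.048]
((0.58652263879776, 0.09808051586151123), (0.24950376152992249, 0.1894145905971527), 29.417436599731445)
top foot 68 [0.6433 0.1094 0.0836] [ 0.632 -0.497  0.08 ] [0.664 0.134 0.087]
scene red 93 [0.6527 0.1131 0.1346] [0.641 0.105 0.121] [0.661 0.127 0.143]
scene ring 67 [0.6052 0.1019 0.071 ] [0.595 0.091 0.066] [0.642 0.14  0.074]
ring fit ((0.621835470199585, 0.11829511821269989), (0.05069170147180557, 0.052606213837862015), 17.42445945739746)
scene green 105 [0.5028 0.0545 0.0624] [0.466 0.037 0.044] [0.521 0.127 0.067]
scene g17 73 [0.5069 0.0504 0.0636] [0.493 0.039 0.053] [0.517 0.068 0.067]
scene pan 1121 [0.6139 0.1029 0.0706] [ 0.001 -0.563  0.066] [0.772 1.236 0.074]
scene deck 5110 [0.587  0.0773 0.0418] [ 0.436 -0.044  0.035] [0.738 0.236 0.048]
((0.5872683525085449, 0.09688493609428406), (0.24922102689743042, 0.19147375226020813), 29.512622833251953)
scene foot 133 [0.6532 0.1135 0.0844] [0.632 0.1   0.08 ] [0.746 1.233 0.088]
[0.62341707 0.11502093 0.06806785] [0.50437916 0.04875565 0.06261714] [ 0.67377131 -0.06826765  0.06561514]
```

View pics/crop.png

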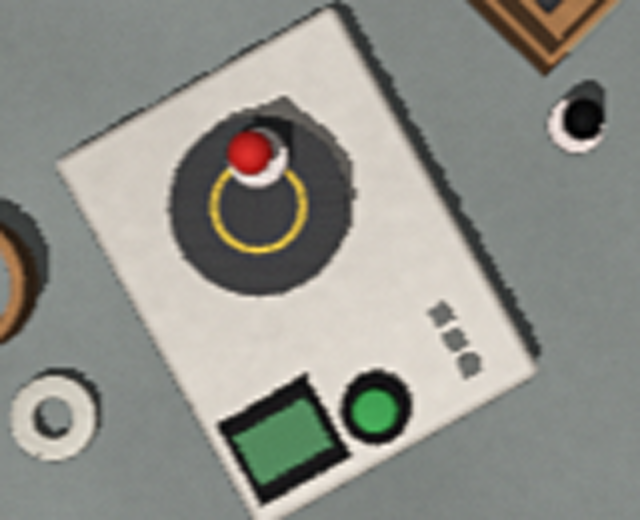

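The crop confirms it: the handle has a red ball and stands on the pan over the far (+x) edge of the ring. The handle axis is near (0.650, 0.116), the pan centre at (0.6217, 0.1174) and the button at (0.504, 0.051). The plan is to push it toward −x with both fingertips slightly open, so they act as a self-centring notch, coming from the far side.

Call:
drive_tool(
  motion=[0, -0.025, -0.043, 0.03, 0, -0.05, -0.087, 0.06, 0, -0.075, -0.13, 0.09, 0, -0.1, -0.173, 0.12, 0, -0.125, -0.216, 0.15, 0, -0.15, -0.26, 0.18, 0, -0.175, -0.303, 0.21, 0, -0.2, -0.346, 0.24, 0, -0.225, -0.39, 0.27, 0, -0.25, -0.433, 0.3, 0, -0.275, -0.476, 0.33, 0, -0.3, -0.52, 0.36, 0, -0.325, -0.563, 0.39, 0, -0.35, -0.606, 0.42, 0, -0.375, -0.65, 0.45, 0, -0.397, -0.692, 0.466, 0, -0.397, -0.692, 0.466, 0, -0.397, -0.692, 0.466],
  gripper=24,
)

```text
time: 2.4
position: [0.7052, 0.0813, 0.2307]
tool_rot: [[-0.003, 0.014, -1.0], [0.027, -1.0, -0.015], [-1.0, -0.027, 0.002]]
contact_force: [0.1, -0.9, 0.7]
opening: 0.238
```

```bash
python3 - <<'E'
from h import *
c=snap('wrist','w1.png');o=get_obs();print(o['time'],o['position'],np.round(o['tool_rot'],3),o['opening'],o['contact_force']);print(np.round(c['T_tool_cam'],3))
P=cloud(c);I=c['image'];hsv=cv2.cvtColor(I,cv2.COLOR_RGB2HSV).astype(int);H,S,V=[hsv[...,i] for i in range(3)];Z=P[...,2]
def fit(q,r=None):
    A=np.c_[2*q[:,:2],np.ones(len(q))];s=np.linalg.lstsq(A,(q[:,:2]**2).sum(1),rcond=None)[0];return s[:2],np.sqrt(s[2]+s[0]**2+s[1]**2)
m=(H>20)&(H<35)&(S>120)&(Z>.06)&(Z<.08);print('ring',m.sum(),fit(P[m]) if m.sum()>10 else '')
m=((H<6)|(H>174))&(S>150)&(Z>.09)&(Z<.2);q=P[m];print('red',len(q))
if len(q)>50:
    A=np.c_[2*q,np.ones(len(q))];s=np.linalg.lstsq(A,(q**2).sum(1),rcond=None)[0];print('ball',s[:3],np.sqrt(s[3]+s[:3]@s[:3]))
m=(Z>.08)&(Z<.089)&(abs(P[...,0]-.65)<.03)&(abs(P[...,1]-.116)<.03);q=P[m];print('foot',len(q))
if len(q)>20: print(q.min(0),q.max(0),cv2.minEnclosingCircle(q[:,:2].astype(np.float32)))
np.savez('w.npz',P=P,I=I)
E
```

```text
2.45 [0.70501009 0.08112219 0.23128166] [[-0.002  0.014 -1.   ]
 [ 0.027 -1.    -0.014]
 [-1.    -0.027  0.002]] 0.23803290110200434 [-1.0777965   1.04086299  0.35788513]
[[ 0.    -0.27   0.963 -0.142]
 [ 1.     0.001 -0.    -0.   ]
 [-0.     0.963  0.27  -0.068]
 [ 0.     0.     0.     1.   ]]
ring 233 (array([0.61997638, 0.11853003]), np.float64(0.02561426781565911))
red 0
foot 536
[0.63766376 0.1015404  0.08032213] [0.66399726 0.13422985 0.08875716] ((0.6476840972900391, 0.11784912645816803), 0.016996225342154503)
```

View pics/w1.png

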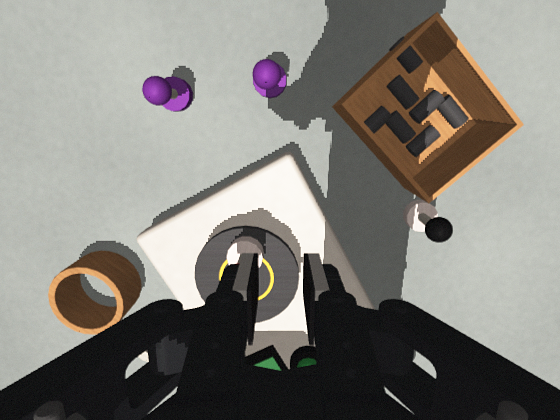

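The wrist view shows the foot at about (243,250), on the far side of the ring, with the fingers apart below it. The arm has not settled yet, so I'll hold.

Call:
drive_tool(
  motion=[0, 0, 0, 0, 0, 0, 0, 0, 0, 0, 0, 0],
)

```text
time: 2.82
position: [0.7054, 0.0814, 0.2317]
tool_rot: [[-0.001, 0.014, -1.0], [0.028, -1.0, -0.014], [-1.0, -0.028, 0.0]]
contact_force: [0.3, -0.6, 0.6]
opening: 0.238
```

```bash
python3 - <<'E'
from h import *
o=get_obs();print(o['time'],o['position'],np.round(o['tool_rot'],4),np.round(o['q'],2),np.round(o['qd'],2))
E
```

```text
2.825 [0.70543225 0.08137127 0.23174268] [[-9.000e-04  1.440e-02 -9.999e-01]
 [ 2.760e-02 -9.995e-01 -1.440e-02]
 [-9.996e-01 -2.760e-02  5.000e-04]] [  0.77  39.73  34.55  84.85   1.58 179.94] [ 0.11  0.36  0.09  0.04 -0.04  0.  ]
```

Joint 6 has hit its 180° limit, so I'll turn back about 15° and see which pose is commanded.

Call:
drive_tool(
  motion=[0, 0, 0, -0.13, 0, 0, 0, -0.263, 0, 0, 0, -0.263, 0, 0, 0, -0.263],
)

```text
time: 3.32
position: [0.7056, 0.0816, 0.2314]
tool_rot: [[-0.001, 0.272, -0.962], [0.028, -0.962, -0.272], [-1.0, -0.027, -0.006]]
contact_force: [-0.6, -0.2, 0.0]
opening: 0.237
```

```bash
python3 - <<'E'
from h import *
o=get_obs();print(o['time'],o['position'],np.round(o['tool_rot'],4),np.round(o['q'],2),np.round(o['qd'],2))
E
```

```text
3.325 [0.70559082 0.08158654 0.23137283] [[-0.0012  0.2724 -0.9622]
 [ 0.0276 -0.9618 -0.2723]
 [-0.9996 -0.0269 -0.0063]] [  0.79  39.78  34.58  84.85   1.58 164.98] [ 0.06  0.04  0.03 -0.05  0.   -0.47]
```

Call:
drive_tool(
  motion=[0.001, -0.025, 0.003, 0, 0.001, -0.049, 0.006, 0, 0.001, -0.049, 0.006, 0, 0.03, -0.048, 0.006, 0, 0.06, -0.047, 0.006, 0, 0.09, -0.047, 0.006, 0, 0.115, -0.046, 0.007, 0, 0.13, -0.046, 0.007, 0, 0.14, -0.045, 0.007, 0, 0.15, -0.045, 0.007, 0, 0.1576, -0.0449, 0.0068, 0, 0.1576, -0.0449, 0.0068, 0],
)

```text
time: 4.82
position: [0.6863, 0.1273, 0.0745]
tool_rot: [[-0.002, 0.274, -0.962], [0.028, -0.961, -0.274], [-1.0, -0.027, -0.006]]
contact_force: [0.3, 0.3, 0.3]
opening: 0.239
```

```bash
cat > look.py <<'E'
import sys
from h import *
f=sys.argv[1]
w=snap('wrist');o=get_obs();s=snap('scene');t=snap('top')
print(o['time'],np.round(o['position'],4),np.round(o['contact_force'],2),np.round(o['q'],1)[[4,5]],'h',np.degrees(np.arctan2(o['tool_rot'][1][2],o['tool_rot'][0][2])))
for n,c in(('wrist',w),('scene',s),('top',t)):
    P=cloud(c);hsv=cv2.cvtColor(c['image'],cv2.COLOR_RGB2HSV).astype(int);H,S,V=[hsv[...,i] for i in range(3)];Z=P[...,2]
    near=np.hypot(P[...,0]-.635,P[...,1]-.117)<.05
    m=((H<6)|(H>174))&(S>150)&(Z>.09)&(Z<.2)&near;q=P[m]
    if len(q)>30:
        R=.0125;from scipy.optimize import least_squares as L
        print(n,'ball',len(q),np.round(L(lambda p:np.linalg.norm(q-p,axis=1)-R,q.mean(0)-[0,0,.01],loss='soft_l1',f_scale=.001).x,4))
    m=(H>20)&(H<35)&(S>120)&(Z>.06)&(Z<.08)&near;q=P[m]
    if len(q)>20: print(n,'ring',len(q),np.round(L(lambda p:np.linalg.norm(q[:,:2]-p,axis=1)-.0255,[.62,.117]).x,4) if 1 else 0)
def crop(c,r=60):
    R=c['T'][:3,:3];p=R.T@(np.array([.645,.117,.09])-c['T'][:3,3]);u=int(c['fx']*p[0]/p[2]+c['cx']);v=int(c['fy']*p[1]/p[2]+c['cy'])
    u=np.clip(u,r,559-r);v=np.clip(v,r,419-r);return cv2.resize(c['image'][v-r:v+r,u-r:u+r],(400,400),interpolation=2)
cv2.imwrite('pics/'+f,np.hstack([crop(s,45),crop(w,150)])[:,:,::-1])
E
sed -i '2a from scipy.optimize import least_squares as L' look.py; python3 look.py a1.png
```

```text
4.875 [0.6866 0.1273 0.075 ] [-1.4   0.11  0.62] [  1.6 168.7] h -164.0869243358523
scene ball 89 [0.6487 0.1173 0.1269]
scene ring 66 [0.6222 0.1177]
top ring 36 [0.6213 0.1169]
```

View pics/a1.png

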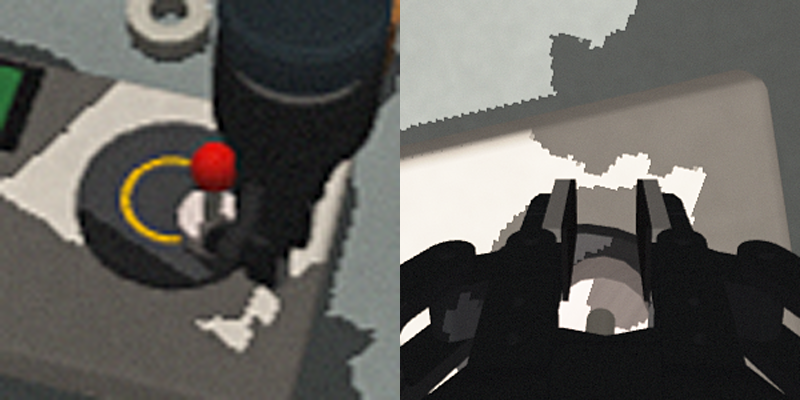

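The scene crop has the ball at (213,165) with the fingers behind it on the far side. The wrist crop has the foot centred in the finger gap (about x = 607), clear of the fingers. I'll make the first slow push.

Call:
drive_tool(
  motion=[0, 0, 0.003, 0, 0, 0, 0.006, 0, 0, 0, 0.009, 0, 0, 0, 0.011, 0, 0, 0, 0.0125, 0, 0, 0, 0.014, 0, 0, -0.0003, 0.0152, 0, 0, -0.0007, 0.0163, 0, 0, -0.001, 0.0175, 0, 0, -0.0013, 0.0186, 0, 0, -0.0016, 0.0198, 0, 0, -0.002, 0.0209, 0, 0, -0.0023, 0.0221, 0, 0, -0.0026, 0.0232, 0, 0, -0.003, 0.0244, 0, 0, -0.0033, 0.0255, 0, 0, -0.0036, 0.0267, 0, 0, -0.004, 0.0278, 0, 0, -0.0043, 0.029, 0, 0, -0.0043, 0.029, 0],
)

```text
time: 7.48
position: [0.6573, 0.1235, 0.0748]
tool_rot: [[-0.002, 0.274, -0.962], [0.028, -0.961, -0.274], [-1.0, -0.027, -0.006]]
contact_force: [0.5, -0.7, -0.3]
opening: 0.24
```

```bash
python3 look.py a2.png
```

```text
7.525 [0.6573 0.1235 0.0748] [0.8  0.31 0.71] [  1.6 168.6] h -164.0895880826884
wrist ball 96 [0.6547 0.1224 0.1153]
wrist ring 102 [0.6224 0.118 ]
scene ring 58 [0.6224 0.1178]
```

View pics/a2.png

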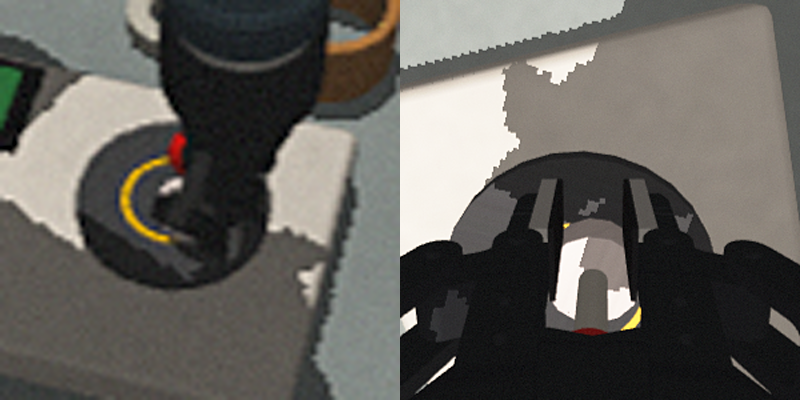

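The scene crop shows the ball moved left by about 22 px (12 mm) and upright. In the wrist crop the foot is nested between the fingertips. I'll fit the stem as a cylinder from wrist depth to place it.

```bash
cat > stem.py <<'E'
from h import *
from scipy.optimize import least_squares as L
c=snap('wrist');o=get_obs();P=cloud(c);R=np.array(o['tool_rot']);p=np.array(o['position']);D=(P-p)@R
Z=P[...,2];hsv=cv2.cvtColor(c['image'],cv2.COLOR_RGB2HSV).astype(int)
m=(Z>.088)&(Z<.108)&(abs(D[...,1])<.0075)&(D[...,2]>.005)&(D[...,2]<.06);q=P[m][:,:2]
print(round(o['time'],2),np.round(p,4),np.round(o['contact_force'],1),'stem n',len(q))
if len(q)>15:
    g=q.mean(0)+.004*R[:2,2]
    s=L(lambda a:np.linalg.norm(q-a,axis=1)-.005,g,loss='soft_l1',f_scale=.0007).x
    print('stem',np.round(s,4),'in tool y,z',np.round((np.r_[s,p[2]]-p)@R,4)[1:])
m=(Z>.0815)&(Z<.087)&(abs(D[...,1])<.006)&(D[...,2]>.003)&(D[...,2]<.05);q=D[m]
if len(q): print('foot top near rim tool z',np.round(np.percentile(q[:,2],[1,5]),4),'->axis',np.round(np.percentile(q[:,2],3)+.017,4))
E
python3 stem.py
```

```text
7.67 [0.6574 0.1235 0.0748] [1.2 0.7 1. ] stem n 728
stem [0.6335 0.1166] in tool y,z [0.0001 0.0249]
foot top near rim tool z [0.0079 0.0086] ->axis 0.0252
```

The stem is at (0.6335, 0.1166), and 24.9 mm ahead of the TCP, as predicted. I'll push the last 11.5 mm, then back off.

Call:
drive_tool(
  motion=[0, -0.0004, 0.001, 0, 0, -0.0008, 0.002, 0, 0, -0.0011, 0.003, 0, 0, -0.0015, 0.004, 0, 0, -0.0019, 0.005, 0, 0, -0.0023, 0.006, 0, 0, -0.0027, 0.007, 0, 0, -0.003, 0.008, 0, 0, -0.0034, 0.009, 0, 0, -0.0038, 0.01, 0, 0, -0.0041, 0.0108, 0, 0, -0.0041, 0.0108, 0, 0, -0.0041, 0.0098, 0, 0, -0.0041, 0.0078, 0, 0, -0.0041, 0.0048, 0, 0, -0.0041, 0.0008, 0, 0, -0.0041, -0.0032, 0, 0, -0.0041, -0.0052, 0, 0, -0.0041, -0.0052, 0, 0, -0.0041, -0.0052, 0],
)

```text
time: 10.18
position: [0.6613, 0.1288, 0.0749]
tool_rot: [[-0.001, 0.274, -0.962], [0.028, -0.961, -0.274], [-1.0, -0.027, -0.006]]
contact_force: [-0.8, 0.1, 0.1]
opening: 0.24
```

```bash
python3 stem.py; python3 look.py a3.png
```

```text
10.22 [0.6613 0.1288 0.075 ] [-0.3  1.6 -0.8] stem n 223
stem [0.622  0.1175] in tool y,z [0.0001 0.0409]
foot top near rim tool z [0.0238 0.0245] ->axis 0.0411
10.275 [0.6613 0.1288 0.075 ] [0.97 0.23 0.27] [  1.6 169. ] h -164.08793418435306
wrist ring 192 [0.6205 0.1177]
scene ball 86 [0.6229 0.1168 0.1272]
scene ring 60 [0.6221 0.1179]
top ring 37 [0.6204 0.1171]
```

View pics/a3.png

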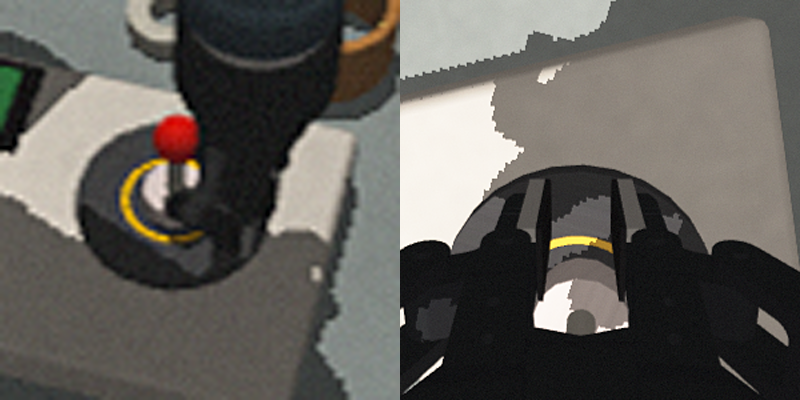

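The scene crop shows the foot inside the yellow ring with the ball upright at (176,138). The wrist view shows a ring arc outside the foot at (580,243). Stem (0.6220, 0.1175) and ring agree within about 1.5 mm. Next I'll retract and go above the button with the fingers shut.

Call:
drive_tool(
  motion=[0, 0, -0.01, 0, 0, 0, -0.02, 0, -0.01, 0, -0.02, 0, -0.04, 0, -0.02, 0, -0.08, 0, -0.02, 0, -0.12, 0, -0.02, 0, -0.13, 0, -0.02, 0],
)

```text
time: 11.25
position: [0.6827, 0.1308, 0.2095]
tool_rot: [[0.006, 0.274, -0.962], [0.028, -0.961, -0.274], [-1.0, -0.026, -0.013]]
contact_force: [0.3, -0.2, -0.1]
opening: 0.24
```

Call:
drive_tool(
  motion=[0, 0.005, 0.03, 0, 0, 0.01, 0.06, 0, -0.001, 0.015, 0.09, 0, -0.001, 0.02, 0.12, 0, -0.002, 0.024, 0.15, 0, -0.002, 0.028, 0.18, 0, -0.002, 0.0285, 0.191, 0, -0.002, 0.0285, 0.191, 0, -0.002, 0.0285, 0.191, 0],
  gripper=0,
)

```text
time: 12.38
position: [0.5059, 0.0512, 0.205]
tool_rot: [[-0.001, 0.274, -0.962], [0.028, -0.961, -0.274], [-1.0, -0.027, -0.007]]
contact_force: [-0.1, 0.4, 0.6]
opening: -0.003
```

```bash
python3 - <<'E'
from h import *
for n in('wrist','scene','top'):
    c=snap(n,'b_'+n+'.png');P=cloud(c);hsv=cv2.cvtColor(c['image'],cv2.COLOR_RGB2HSV).astype(int);H,S,V=[hsv[...,i] for i in range(3)];Z=P[...,2]
    near=np.hypot(P[...,0]-.505,P[...,1]-.051)<.03
    m=(H>45)&(H<75)&(S>150)&near&(Z>.05);q=P[m]
    if len(q)>10:print(n,len(q),np.round(np.median(q,0),4),'z',np.percentile(q[:,2],[10,50,90]),np.round(cv2.minEnclosingCircle(q[q[:,2]>.058][:,:2].astype(np.float32))[0],4))
    m=near&(Z>.04)&(Z<.058)&(V<60);
    if m.sum()>5:print('collar z',np.percentile(Z[m],[10,50,90]))
o=get_obs();print(o['time'],o['position'],np.round(o['tool_rot'],4),o['opening'],o['contact_force'])
E
python3 look.py b1.png
```

```text
wrist 520 [0.5047 0.0505 0.0623] z [0.06014677 0.0622675  0.0632871 ] [0.5025 0.0524]
collar z [0.05067363 0.05243868 0.05341115]
scene 86 [0.5068 0.0503 0.0629] z [0.05769696 0.06291889 0.06532106] [0.5051 0.0514]
collar z [0.04442889 0.0527639  0.05534077]
12.525 [0.50570822 0.05115565 0.20492603] [[-0.0011  0.2746 -0.9616]
 [ 0.0277 -0.9612 -0.2745]
 [-0.9996 -0.0269 -0.0066]] 0.004184856075427659 [ 0.68990834 -0.49677486  0.20691427]
12.575 [0.5056 0.0511 0.2049] [0.21 0.03 0.4 ] [  1.6 161.7] h -164.0652161772126
wrist ball 1129 [0.622  0.1176 0.1255]
wrist ring 669 [0.6201 0.1186]
scene ball 85 [0.6233 0.1168 0.1267]
scene ring 87 [0.6225 0.1179]
top ball 91 [0.6232 0.1168 0.1254]
top ring 134 [0.6211 0.117 ]
```

View pics/b_wrist.png

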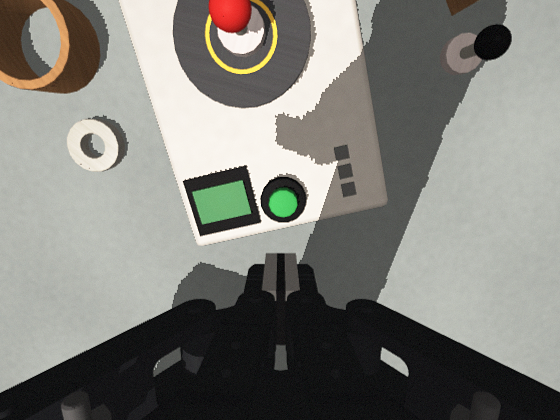

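The wrist view shows the foot centred in the ring at (240,33) and the button at (283,203), with its top at z about 0.0625 and the collar at about 0.053. I'll descend to just short of the full press and check the force.

Call:
drive_tool(
  motion=[0.03, 0.001, 0.0005, 0, 0.07, 0.002, 0.001, 0, 0.11, 0.003, 0.0015, 0, 0.13, 0.004, 0.002, 0, 0.137, 0.004, 0.002, 0, 0.139, 0.0042, 0.002, 0, 0.141, 0.0042, 0.002, 0, 0.143, 0.0042, 0.002, 0, 0.1445, 0.0042, 0.002, 0, 0.146, 0.0042, 0.002, 0, 0.147, 0.0042, 0.002, 0, 0.147, 0.0042, 0.002, 0, 0.147, 0.0042, 0.002, 0],
)

```text
time: 14.3
position: [0.5049, 0.0503, 0.0584]
tool_rot: [[0.0, 0.274, -0.962], [0.027, -0.961, -0.274], [-1.0, -0.026, -0.008]]
contact_force: [2.6, 0.1, 4.1]
opening: 0.001
```

```bash
python3 - <<'E'
from h import *
F=[]
for i in range(4):
    capture('wrist');o=get_obs();F.append(o['contact_force'])
print(o['time'],o['position'],np.mean(F,0))
E
```

```text
14.5 [0.50486155 0.0502795  0.05838412] [ 3.01786264 -0.49112283  3.97112062]
```

The force is 4 N, so the press is about 80% of full. I'll go slightly further and check for the stop.

Call:
drive_tool(
  motion=[0.001, 0, 0, 0, 0.0015, 0, 0, 0, 0.0015, 0, 0, 0, 0.0015, 0, 0, 0],
)

```text
time: 15.0
position: [0.5048, 0.0503, 0.0571]
tool_rot: [[0.0, 0.274, -0.962], [0.027, -0.961, -0.274], [-1.0, -0.026, -0.008]]
contact_force: [2.2, -1.4, 6.2]
opening: -0.002
```

```bash
python3 - <<'E'
from h import *
F=[]
for i in range(4):
    capture('wrist');o=get_obs();F.append(o['contact_force'])
print(o['time'],o['position'],np.mean(F,0))
E
```

```text
15.2 [0.50485256 0.05024707 0.05708616] [ 3.34504954 -1.10904744  6.99462753]
```

Call:
drive_tool(
  motion=[0.001, 0, 0, 0, 0.001, 0, 0, 0],
)

```text
time: 15.45
position: [0.5049, 0.0502, 0.057]
tool_rot: [[0.001, 0.274, -0.962], [0.027, -0.961, -0.274], [-1.0, -0.026, -0.008]]
contact_force: [-0.0, -1.2, 14.9]
opening: -0.005
```

Call:
drive_tool(
  motion=[-0.003, 0, 0, 0, -0.01, 0, 0, 0, -0.04, -0.001, 0, 0, -0.08, -0.002, 0, 0, -0.12, -0.003, 0, 0, -0.14, -0.004, 0, 0, -0.14, -0.004, 0, 0, -0.14, -0.004, 0, 0],
)

```text
time: 16.45
position: [0.5013, 0.0506, 0.1938]
tool_rot: [[-0.005, 0.274, -0.962], [0.028, -0.961, -0.274], [-1.0, -0.028, -0.003]]
contact_force: [-0.3, 0.2, -1.8]
opening: -0.003
```

```bash
python3 look.py c1.png; python3 - <<'E'
from h import *
c=snap('wrist','c_wrist.png');P=cloud(c);hsv=cv2.cvtColor(c['image'],cv2.COLOR_RGB2HSV).astype(int);H,S,V=[hsv[...,i] for i in range(3)];Z=P[...,2]
m=(H>45)&(H<75)&(S>150)&(np.hypot(P[...,0]-.505,P[...,1]-.051)<.03)&(Z>.05);print('button z',np.percentile(Z[m],[10,50,90]))
E
```

```text
16.5 [0.5013 0.0506 0.1937] [ 0.5  -0.01 -0.44] [  1.6 161.6] h -164.08808449861604
wrist ball 560 [0.6222 0.1176 0.1259]
wrist ring 750 [0.6201 0.1186]
scene ball 86 [0.623  0.1168 0.1267]
scene ring 92 [0.6222 0.118 ]
top ball 90 [0.6228 0.1171 0.1262]
top ring 129 [0.6211 0.1171]
button z [0.06035514 0.06227803 0.06330151]
```

View pics/c_wrist.png

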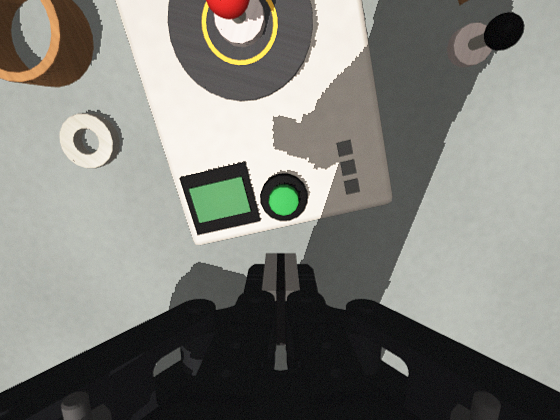

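The button met its hard stop (15 N) and has sprung back to z = 0.0623. The handle is upright and centred at (237,25), and the bystanders are where they were. I'll hand it in.

```bash
python3 -c "from bench import sign_off;print(sign_off())"
```

```text
the job is handed in; nothing more can be done
None
```

I nudged the handle about 27 mm toward −x by its foot, using both slightly opened fingertips. It now stands upright inside the yellow ring. I then pressed the green button with the shut fingers until it met its stop, let go, raised the arm clear and handed the job in.

**Handle position:** the last checks put it 1 to 2.5 mm from the ring centre, depending on the camera; the limit is 7 mm. The three cameras' ring estimates disagreed by about 2 mm, which matches the calibration.

**Button:** the force rose from 4 N to 15 N at the stop, so I take it as fully down. Its top then read z = 0.0623 m, the same as before the press.

**Bystanders:** in the last wrist picture the spare, bearing and tape roll look unmoved. The box was almost out of that view. I did not measure any of their positions, but the arm never came near them.

**Joint limit:** on the first approach, joint 6 reached the end of its 180° range. I turned back 15° and worked with the tool tilted 1.6°, which did not affect the push or the press. By the robot's clock the job took about 16.5 s of the 48 s allowed.

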